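# Couple the pull hook and draw out the deep basket

### The job

Take the loose pull hook and push its mouth sideways onto the draw pin of the deeper of the two baskets until the sprung latch has flipped shut behind the pin. Then, by the hook, draw that basket out to its stop, and let go, leaving the hook coupled with its latch shut and resting on the bench. Leave the shallow basket shut and the other things on the bench where they are.

Things in the scene. Friction and masses are not known exactly. Their poses are not given: they have to be found in the camera images.
- hook: loose steel pull hook, 180 x 88 mm, 0.35 to 0.65 kg, lying on its skid (x -45 to 55, y -24 to 24, 12 mm high; mm in the hook's frame). Origin at the underside below the grip's middle; x points to the bowl end, z up. The head is a flat C of 12 mm square bars, 14 to 26 mm above the underside, in front of the grip (x 52 to 132, y -49 to 39)
- hook_grip (a point): middle of the hook's grip, 45 mm above its underside: an upright black rubber block, 70 mm along x, 26 mm wide (y), 12 to 64 mm above the underside
- hook_mouth (a point): middle of the hook's mouth (hook frame x 87.5, y -43, z 20): a gap from x 71 to 104 in its -y side, between latch pivot and lip (lip x 104 to 132, y -49 to -37). The hook goes onto a pin by moving towards its own -y. Behind the mouth, the spine's inner face is at y = 27: a 14 mm pin touches it when its axis is at y = 20
- hook_seat (a point): where the axis of a 14 mm pin sits when the hook is pulled back (hook frame x 113, y 0, z 20; anywhere from y -25 to 20 along the straight bowl bar, whose inner face is x = 120)
- latch (a joint): sprung latch across the mouth, a 40 mm bar, 5 mm thick, pivoted at x 66, y -34 (mm) of the hook. Radians: 0 shut, up to 1.35 swung in; it only swings inward, yields to 1 to 2 N at mid mouth and springs back by itself, once a 14 mm pin's axis is at y = +12 or more in the hook (nearly at the spine)
- deep_pin_mid (a point): middle of the deep basket's draw pin, 23 mm above the bench: centre of the open gap between the tongues, which runs from 8 to 38 mm above the bench
- shallow_pin_mid (a point): middle of the shallow basket's draw pin, 23 mm above the bench: centre of the open gap between the tongues, which runs from 8 to 38 mm above the bench
- deep_pin (a point): upright steel draw pin, 14 mm thick, of the deep basket, between two level steel tongues (26 mm wide) on the basket's front, so a hook enters only from the side. The tongues end 16 mm before the pin's axis. Origin on that axis at bench height, 50 mm before the basket's front; x points into the basket, away from the robot, z up. Moves with the basket
- deep_basket (a joint): how far the deep basket (white slatted, 150 mm wide, 290 mm long, its rim 130 mm above the bench) is drawn out along its rails, m, along the -x of its bracket: 0 fully in, 0.10 at the stop. It drags with about 3 to 4 N. It starts 0 to 10 mm out.
- shallow_pin (a point): upright steel draw pin, 14 mm thick, of the shallow basket, between two level steel tongues (26 mm wide) on the basket's front, so a hook enters only from the side. The tongues end 16 mm before the pin's axis. Origin on that axis at bench height, 50 mm before the basket's front; x points into the basket, away from the robot, z up. Moves with the basket
- shallow_basket (a joint): the same for the shallow basket (same width and length, rim 75 mm above the bench): 0 = shut, at the start too.
- carton: bystander: plain brown carton, 120 x 90 x 70 mm. Origin at its underside's centre, to be left alone
- bottle: bystander: white bottle, 60 mm across, 160 mm tall. Origin at its underside's centre, to be left alone
- tape: bystander: clear tape roll lying flat, 100 mm across, 48 mm high. Origin at its underside's centre, to be left alone
- mug: bystander: white mug, 80 mm across, 90 mm tall. Origin at its underside's centre, to be left alone
- tray: bystander: open grey tray, 160 x 110 x 45 mm. Origin at its underside's centre, to be left alone
- driver: bystander: screwdriver lying flat. Origin at its underside level, to be left alone
- labels: bystander: block of paper, 100 x 70 x 30 mm. Origin at its underside's centre, to be left alone
Things that resemble listed ones, but are neither listed nor needed, are in the scene too. What is shaped like the hook but blue or orange is not meant.

How it is judged:
On the way, in this order (a step that is already met when the one before it is completed fails the run):
1. the deep basket's pin is inside the hook and the latch has shut behind it (x of deep_pin in the frame of hook between 0.068 and 0.118 m and y of deep_pin in the frame of hook between -0.03 and 0.026 m and value of joint latch below 0.12 rad and value of joint deep_basket below 0.05 m), for 0.2 s.
2. the basket is being drawn out by the hook: more than 60 mm out, latch shut, the hook bearing on the pin (x of deep_pin in the frame of hook between 0.068 and 0.118 m and y of deep_pin in the frame of hook between -0.03 and 0.026 m and value of joint latch below 0.12 rad and value of joint deep_basket above 0.06 m and contact force between hook and deep_basket above 0.5 N), for 0.1 s.
At the end, for the whole second after the job is handed in: the deep basket is drawn out to its stop (within 8 mm), its pin is inside the hook with the latch shut (under 0.12 rad), the hook is released and lies flat and still on the bench, and the shallow basket is shut (under 15 mm out) (x of deep_pin in the frame of hook between 0.068 and 0.118 m and y of deep_pin in the frame of hook between -0.03 and 0.026 m and value of joint latch below 0.12 rad and value of joint deep_basket above 0.092 m and value of joint shallow_basket below 0.015 m and height (world z) of hook below 0.008 m and angle between hook's own z axis and vertical below 0.15 rad and linear speed of hook below 0.02 m/s); the robot touches nothing.
It fails at once if the shallow basket is pulled out by more than 20 mm (value of joint shallow_basket above 0.02 m).
It fails at once if a bystander is moved by more than 40 mm (distance of any of carton, bottle, tape, mug, tray, driver, labels from where it was at the start of the episode above 0.04 m).
It also fails if it takes over 42 s, if anything falls off the work surface, if the arm or the gripper's body presses on something with over 40 N, if the wrist force passes 120 N, or if a joint passes its speed limit or range.

### The arm

A 6-joint arm with a two-finger parallel gripper is mounted at the origin on the work surface. World frame = base frame: x ahead of the robot, y to its left, z up, the work surface at z = 0. Lengths are in m, angles in rad, forces in N, time in s.
With the tool pointing down it reaches from about 0.275 to 0.825 m from the base axis. Payload 4.9 kg.
Tool frame: the origin (TCP) lies at the very end of the fingers, on their centre line; the grasp point (between the pads) lies 19 mm behind it; z points along the fingers, x is the direction in which the jaws open and shut, and the axes are right-handed (so a half turn about z gives the same grasp; the last joint's range is limited). The gripper opens to 85 mm and grips with 20 to 120 N. Pads are 22 mm wide; open, the fingers measure 114 mm over their backs; the gripper's body (76 mm by 85 mm) begins 54 mm behind the grasp point. The pads swing forward as they close: fully open they stand 13 mm farther back than shut.
Start: joints at [1.061, 0.326, -0.193, 1.052, 0, 1.437], TCP at [0.202, 0.512, 0.197] pointing down, gripper open.
Joint ranges: [-2.65, 2.65], [-0.97, 1.79], [-1.3, 1.35], [-1.93, 2.1], [-1.47, 1.37], [-3.14, 3.14]. Speed limits (rad/s): [2.57, 2.57, 3.14, 3.14, 3.14, 3.14].

### API

Orientations are given as a 3x3 rotation matrix whose columns are the frame's x, y, z axes.
In Python, from station import * gives the robot as it stands.
- The arm moves only by the tool play_rows, never from a script. Its argument "commands" is a list of rows, each a list of 2 entries, a list of its own where there are three numbers: the shift along the tool's x, y, z scaled (see below), then the turn, a rotation vector about the tool's x, y, z scaled (see below). A call has 1 to 10 rows; each row is the pose to reach, as a shift and turn from the pose commanded when the call began, along the tool's axes at that moment; what a row does not reach only later rows make up. The controller multiplies each number of a shift by 100 mm and each number of a turn by 1.5 rad. A row lasts 1/12 s, in which the tool goes at most 41.7 mm and 7.16 degrees, less where a joint would pass 70% of its speed; a pose out of reach is approached as far as the arm can. A call with a number of a shift or a turn outside -1 to 1 is refused whole. A call with a gripper value outside its range is refused whole. "claw" is the finger opening in mm, from 0 to 85.4, set as the call begins (left out, the last holds). The fingers move at their own pace and stop on an object; "force" is the grip in N (left out, the last holds). Time passes only in rows, so rows that repeat a pose let the fingers close. It gives the time, the measured TCP pose, the force and the opening at its end, in the units of the state.
- sense(): the state, without advancing time (a new reading comes with each control period).
- capture(name): name is "scene" or "top" or "wrist"; returns (picture, depth): 384x512x3 uint8, red, green, blue; 384x512 float32, m along the optical axis (not along the pixel's ray), 0 where there is no reading.
- camera_params(name): a dict with "vfov" (degrees; the focal length in pixels is half the picture's height over the tangent of half this angle, whatever the lens; pixels are square), "cx", "cy" (the principal point, pixels), "R" (3x3) and "t" (3): a world point X has camera coordinates R X + t. Camera axes: x right, y down, z forward; pixel columns grow to the right and rows downward; lengths in m; the calibration is good to about 2 mm. The wrist camera is an equidistant fisheye: a pixel r from the principal point sees the ray r / f radians off the axis. A picture is of the moment at which its call begins: read the wrist's pose just before it. camera_params takes no time and is no camera call; for the wrist camera it gives the pose at the moment of the call.
- close_job(): hands the job in, once; it reports no verdict.
Trained networks look in the newest picture that a camera, given by its name, has taken for a name from the list of things; names that differ only in an ending like _2 or _b are one class to them, and where a whole thing is asked for, a point or a joint stands for the part that bears it (a point fixed in the world has none). Each returns a list of dicts, best first, with "p" (0 to 1); they miss things now and then, are a little off and sometimes report something else, mostly with a low value. They report only what shows in the picture. A call takes as long as a camera call. They do not tell look-alikes from the thing itself.
- recognise(camera, name): "extent" ([left, top, right, bottom] in pixels, round what is visible of it).
- masks_of(camera, name): "pixels" (384x512 bool, what is visible of it) and "extent" ([left, top, right, bottom] in pixels, round what is visible of it).
- mark_of(camera, name): "uv" ([column, row] in pixels: a listed point, or the origin of a listed thing).
The state is a dict: "clock": time; "q": joint angles; "dq": joint speeds; "effort": joint torques, N m; "eef_pos": TCP position; "tcp_rot": TCP orientation; "contact_force": force on the tool from outside, world axes, zero at the start; "wrist_torque": the same for the moment, N m; "opening": finger opening in m.
Only numpy, scipy, OpenCV 4.12 (cv2) and the standard library are available. Lean on these libraries where they do the work, as an engineer would, in place of code of your own. Each camera call takes 0.05 s, during which the arm holds its last target. There are 200 camera calls.

## Working session

There is one attempt and no reset: what is moved stays moved. The work goes in short steps, Python scripts to look and compute and a tool call to move; the robot and the scene stay as the last step left them, time stands still between calls to the robot, and variables do not carry over. Pictures are saved under pics/ and viewed, about 8 in all and at most 12, crops included, and the job is handed in when it is done.

Besides the shell and the picture viewer there is one more tool, called by a JSON object that holds its "name" and its "arguments". play_rows: Moves the arm, as the interface text tells. Shifts and turns lie within -1 to 1; 1 stands for 100 mm of shift or 1.5 rad of turn. Its arguments: {"type":"object","properties":{"commands":{"type":"array"},"claw":{"type":"number"},"force":{"type":"number"}},"required":["commands"]}

```bash
mkdir -p pics; cat > h.py <<'E'
from station import *
import numpy as np, cv2
def K(n):
    c=camera_params(n); return 192/np.tan(np.radians(c["vfov"])/2),c
def world(n,uv,d,c=None):
    f,c0=K(n); c=c or c0
    uv=np.atleast_2d(uv).astype(float); d=np.atleast_1d(d)
    p=np.c_[(uv[:,0]-c["cx"])/f*d,(uv[:,1]-c["cy"])/f*d,d]
    return (p-np.array(c["t"]))@np.array(c["R"])
def onplane(n,uv,z):
    a=world(n,uv,1.0)[0];o=-np.array(camera_params(n)["R"]).T@np.array(camera_params(n)["t"])
    return o+(a-o)*(z-o[2])/(a[2]-o[2])
def cloud(n,d):
    v,u=np.mgrid[:384,:512]
    return world(n,np.c_[u.ravel(),v.ravel()],d.ravel()).reshape(384,512,3)
E
python3 - <<'E'
from h import *
for n in("scene","top"):
    im,d=capture(n); cv2.imwrite(f"pics/{n}0.png",im[...,::-1]); np.savez(f"{n}0.npz",im=im,d=d)
    for k in("hook","hook_grip","hook_mouth","deep_pin","deep_pin_mid","shallow_pin_mid"):
        print(n,k,[(np.round(m["uv"],1),round(m["p"],2)) for m in mark_of(n,k)])
    print([(m["extent"],round(m["p"],2)) for m in recognise(n,"hook")])
print(sense()["clock"])
E
```

```text
scene hook [(array([272.8, 193.2]), 0.79), (array([252.2, 170.3]), 0.77), (array([447.9, 226.9]), 0.56)]
scene hook_grip [(array([250.8, 162. ]), 0.76), (array([274. , 180.2]), 0.67), (array([450.9, 216.9]), 0.64)]
scene hook_mouth [(array([236.3, 154. ]), 0.78), (array([241. , 198.2]), 0.72), (array([436.7, 201. ]), 0.7)]
scene deep_pin [(array([264. , 242.4]), 0.82)]
scene deep_pin_mid [(array([267. , 240.5]), 0.69)]
scene shallow_pin_mid [(array([382.3, 204.5]), 0.75), (array([191.5, 202.6]), 0.73)]
[([232.5, 169.3, 288.3, 215.8], 0.81), ([406.2, 197.4, 465.1, 237.8], 0.64), ([211.9, 149.8, 268.6, 175.0], 0.58)]
top hook [(array([306.2, 219.6]), 0.81), (array([260.1, 201.2]), 0.73), (array([ 96.6, 264.2]), 0.71), (array([162.3, 249.7]), 0.52)]
top hook_grip [(array([305.3, 221.2]), 0.93), (array([ 88.9, 264.6]), 0.72), (array([258.8, 197.4]), 0.64)]
top hook_mouth [(array([337.8, 225. ]), 0.81), (array([118.4, 286. ]), 0.64)]
top deep_pin [(array([221.2, 142. ]), 0.89)]
top deep_pin_mid [(array([223.6, 139.9]), 0.74)]
top shallow_pin_mid [(array([309.8, 141.8]), 0.64)]
[([254.6, 160.2, 282.2, 223.8], 0.73), ([292.4, 200.0, 351.5, 234.4], 0.66), ([78.1, 256.4, 137.7, 293.2], 0.64)]
0.8
```

View pics/scene0.png

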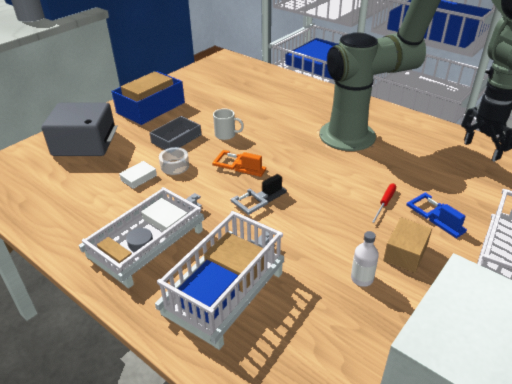

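View pics/top0.png

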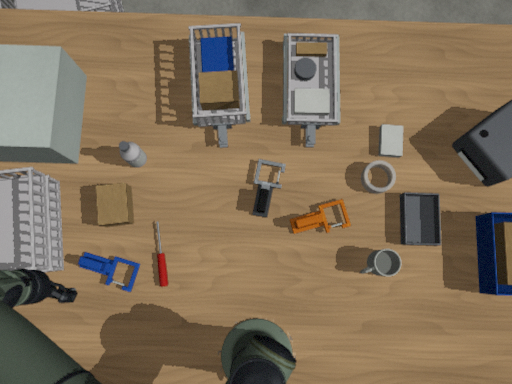

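The scene and top views show the steel hook with its black grip near top px (265,190), head pointing up in the image. The orange and blue hooks are look-alikes. The deep basket has its pin near top px (222,142), and the shallow one near (310,142).

```bash
python3 - <<'E'
from h import *
z=np.load("top0.npz"); im,d=z["im"],z["d"]
c=im[105:225,185:325]; cv2.imwrite("pics/topc.png",cv2.resize(c[...,::-1],None,fx=5.5,fy=5,interpolation=cv2.INTER_CUBIC) if 0 else cv2.resize(c[...,::-1],None,fx=5,fy=5,interpolation=cv2.INTER_CUBIC))
P=cloud("top",d)
R=P[150:225,245:295]; C=im[150:225,245:295].astype(int)
m=(R[...,2]>.052)&(R[...,2]<.075)&(C.max(-1)<70)
q=R[m]; print("grip",len(q),q.mean(0).round(4),np.median(q[:,2]))
r=cv2.minAreaRect((q[:,:2]*1000).astype(np.float32)); print(r)
h=R[(R[...,2]>.008)]; np.set_printoptions(suppress=True)
hd=R[(R[...,2]>.008)&(R[...,2]<.04)]; print("head",len(hd),hd.min(0),hd.max(0))
print(cv2.minAreaRect((hd[:,:2]*1000).astype(np.float32)))
for s in ((195,245),(285,335)):
    R=P[120:152,s[0]:s[1]]; t=(R[...,2]>.03)&(R[...,2]<.055); q=R[t]
    print("tongue",len(q),q.min(0),q.max(0),np.median(q[:,2]),cv2.minAreaRect((q[:,:2]*1000).astype(np.float32)))
    B=P[15:135,s[0]-10:s[1]+10]; q=B[(B[...,2]>.06)&(B[...,2]<.15)]
    print("basket",q.min(0),q.max(0),cv2.minAreaRect((q[:,:2]*1000).astype(np.float32)))
E
```

```text
grip 196 [ 0.4583 -0.005   0.0635] 0.0637208337639415
((459.4120788574219, -5.06995964050293), (25.685691833496094, 70.44361114501953), 80.27153015136719)
head 625 [ 0.39110609 -0.1060163   0.00808631] [0.62546312 0.0418033  0.03947161]
((507.83074951171875, -31.3729248046875), (233.13873291015625, 146.0840606689453), 0.8443949818611145)
tongue 383 [0.63438422 0.06006797 0.03036785] [0.71986634 0.21530102 0.05492248] 0.04338159423394411 ((676.0184936523438, 136.89834594726562), (83.49285125732422, 155.53424072265625), 1.7123510837554932)
basket [0.69014677 0.04461786 0.06006785] [0.99757129 0.24652861 0.13823408] ((845.0418701171875, 143.938720703125), (297.4452209472656, 177.32540893554688), 5.852205276489258)
tongue 313 [ 0.64390114 -0.2271888   0.03061479] [ 0.71745571 -0.06991371  0.05466339] 0.04437535333892837 ((680.5894775390625, -147.94503784179688), (157.21929931640625, 73.28595733642578), 88.86199951171875)
basket [ 0.706285   -0.23849181  0.06000238] [ 1.00282179 -0.06076378  0.08489965] ((854.3494873046875, -151.07257080078125), (295.8902587890625, 177.2242431640625), 0.9448644518852234)
```

View pics/topc.png

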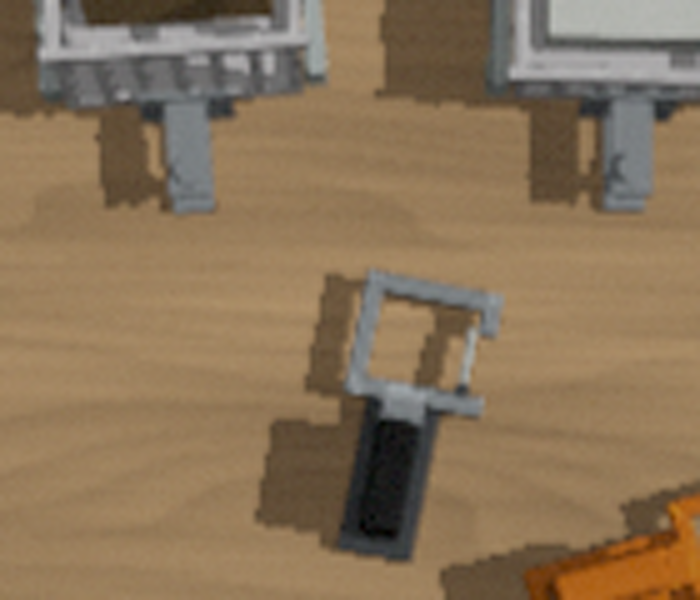

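The crop shows the hook yawed slightly clockwise, with its mouth on the right (world -y). It therefore has to approach the deep pin from its left. I'll fit the tongues and the basket yaw more closely.

```bash
python3 - <<'E'
from h import *
np.set_printoptions(suppress=True,precision=4)
z=np.load("top0.npz"); im,d=z["im"],z["d"]; P=cloud("top",d)
def rect(q): r=cv2.minAreaRect((q[:,:2]*1000).astype(np.float32)); return r
R=P[128:152,212:236]; q=R[(R[...,2]>.038)&(R[...,2]<.05)]
print(len(q),q.min(0),q.max(0),rect(q))
for lo,hi in((.64,.652),(.652,.664),(.664,.676),(.676,.69)):
    s=q[(q[:,0]>lo)&(q[:,0]<hi)]; print(lo,len(s),s[:,1].min(),s[:,1].max(),s[:,1].mean()) if len(s) else 0
B=P[15:135,180:260]; q=B[(B[...,2]>.122)&(B[...,2]<.14)]; print("rim",len(q),q.min(0),q.max(0),rect(q))
print("pin mark",onplane("top",[223.6,139.9],.023),onplane("top",[221.2,142.],0))
R=P[150:225,245:295]; C=im[150:225,245:295].astype(int)
q=R[(R[...,2]>.052)&(R[...,2]<.075)&(C.max(-1)<70)][:,:2]
w,v=np.linalg.eigh(np.cov(q.T)); print("grip yaw",np.degrees(np.arctan(v[1,1]/v[0,1])), q.mean(0))
m=(R[...,2]>.02)&(R[...,2]<.033)&(R[...,0]>.495); q=R[m]; print("head",rect(q),q.min(0),q.max(0))
s=sense(); print(s["eef_pos"],s["tcp_rot"],s["opening"])
for n in["scene"]:
  zz=np.load("scene0.npz"); Q=cloud(n,zz["d"]); a=Q[215:260,240:300]; 
  print("scene pin",onplane("scene",[267,240.5],.023))
  S=Q[180:290,160:300]; q=S[(S[...,2]>.122)&(S[...,2]<.14)]; print(rect(q))
E
```

```text
132 [0.6344 0.1113 0.038 ] [0.6892 0.1416 0.05  ] ((661.6636962890625, 126.71220397949219), (54.735023498535156, 25.986751556396484), 5.6397223472595215)
0.64 27 0.11154557864248335 0.1370583992198573 0.12492281521718815
0.652 23 0.11488737087725077 0.13708646325270177 0.12573003935815177
0.664 30 0.11550465383820564 0.1408543667598551 0.12738824387257236
0.676 35 0.1155041673765289 0.14159061632613715 0.12867803613311854
rim 905 [0.6901 0.052  0.1221] [0.9976 0.2368 0.1382] ((844.9924926757812, 144.67617797851562), (297.7496032714844, 158.1806640625), 5.627026557922363)
pin mark [0.6546 0.124  0.023 ] [0.6539 0.1333 0.    ]
grip yaw -9.935327447573385 [ 0.4583 -0.005 ]
head ((543.888671875, -24.477867126464844), (87.36042785644531, 90.54190063476562), 79.89627838134766) [ 0.4987 -0.0739  0.02  ] [0.5953 0.023  0.0329]
[0.2019 0.5116 0.1966] [[ 0.367   0.9302 -0.    ]
 [ 0.9302 -0.367   0.    ]
 [ 0.     -0.     -1.    ]] 0.08537723354875558
scene pin [0.6562 0.1303 0.023 ]
((849.24658203125, 145.16610717773438), (296.2637634277344, 162.6245880126953), 5.081602096557617)
```

{"name": "play_rows", "arguments": {"commands": [[[-0.39, 0.43, 0], [0, 0, 0]], [[-0.77, 0.86, 0], [0, 0, 0]], [[-0.77, 0.86, 0], [0, 0, 0]], [[-0.77, 0.86, 0], [0, 0, 0]]], "claw": 85}}

```text
clock: 1.13
eef_pos: [0.2549, 0.4041, 0.1965]
tcp_rot: [[0.371, 0.928, 0.0], [0.928, -0.371, -0.003], [-0.003, 0.001, -1.0]]
contact_force: [0.1, 0.1, 0.4]
opening: 0.0852
```

{"name": "play_rows", "arguments": {"commands": [[[-0.39, 0.43, 0], [0, 0, 0]], [[-0.77, 0.86, 0], [0, 0, 0]], [[-0.77, 0.86, 0], [0, 0, 0]], [[-0.77, 0.86, 0], [0, 0, 0]]]}}

```text
clock: 1.47
eef_pos: [0.3071, 0.3016, 0.1967]
tcp_rot: [[0.372, 0.928, 0.001], [0.928, -0.372, -0.002], [-0.001, 0.002, -1.0]]
contact_force: [-0.8, 0.3, -0.7]
opening: 0.0849
```

{"name": "play_rows", "arguments": {"commands": [[[-0.39, 0.43, 0], [0, 0, 0]], [[-0.77, 0.86, 0], [0, 0, 0]], [[-0.77, 0.86, 0], [0, 0, 0]], [[-0.77, 0.86, 0], [0, 0, 0]]]}}

```text
clock: 1.8
eef_pos: [0.3596, 0.1989, 0.1969]
tcp_rot: [[0.373, 0.928, 0.002], [0.928, -0.373, -0.001], [-0.0, 0.002, -1.0]]
contact_force: [-0.0, 0.7, 0.1]
opening: 0.0851
```

{"name": "play_rows", "arguments": {"commands": [[[-0.39, 0.43, 0], [0, 0, 0]], [[-0.77, 0.86, 0], [0, 0, 0]], [[-0.77, 0.86, 0], [0, 0, 0]], [[-0.77, 0.86, 0], [0, 0, 0]]]}}

```text
clock: 2.13
eef_pos: [0.4119, 0.0957, 0.1969]
tcp_rot: [[0.372, 0.928, 0.003], [0.928, -0.372, -0.001], [-0.0, 0.003, -1.0]]
contact_force: [1.3, -0.1, 0.9]
opening: 0.0851
```

{"name": "play_rows", "arguments": {"commands": [[[-0.39, 0.43, 0], [0, 0, 0]], [[-0.77, 0.86, 0], [0, 0, 0]], [[-0.77, 0.86, 0], [0, 0, -0.135]], [[-0.77, 0.86, 0], [0, 0, -0.135]], [[-0.77, 0.86, 0], [0, 0, -0.135]]]}}

```text
clock: 2.55
eef_pos: [0.4614, -0.0045, 0.1964]
tcp_rot: [[0.173, 0.985, 0.0], [0.985, -0.173, 0.001], [0.001, -0.0, -1.0]]
contact_force: [-0.3, 0.8, 0.3]
opening: 0.0852
```

{"name": "play_rows", "arguments": {"commands": [[[0, -0.03, 0.4], [0, 0, 0]], [[0, -0.03, 0.8], [0, 0, 0]], [[0, -0.03, 1.0], [0, 0, 0]], [[0, -0.03, 1.0], [0, 0, 0]]]}}

```text
clock: 2.88
eef_pos: [0.4532, -0.0014, 0.0927]
tcp_rot: [[0.172, 0.985, -0.008], [0.985, -0.172, 0.002], [0.001, -0.009, -1.0]]
contact_force: [-0.6, -0.1, 1.3]
opening: 0.085
```

{"name": "play_rows", "arguments": {"commands": [[[0, 0, 0.25], [0, 0, 0]], [[0, 0, 0.5], [0, 0, 0]], [[0, 0, 0.69], [0, 0, 0]], [[0, 0, 0.69], [0, 0, 0]]]}}

```text
clock: 3.22
eef_pos: [0.4557, -0.0022, 0.0261]
tcp_rot: [[0.172, 0.985, -0.004], [0.985, -0.172, 0.001], [0.0, -0.004, -1.0]]
contact_force: [-1.0, 0.0, 0.2]
opening: 0.0851
```

{"name": "play_rows", "arguments": {"commands": [[[0, 0, 0], [0, 0, 0]], [[0, 0, 0], [0, 0, 0]], [[0, 0, 0], [0, 0, 0]], [[0, 0, 0], [0, 0, 0]], [[0, 0, 0], [0, 0, 0]], [[0, 0, 0], [0, 0, 0]], [[0, 0, 0], [0, 0, 0]], [[0, 0, 0], [0, 0, 0]]], "claw": 10, "force": 70}}

```text
clock: 3.88
eef_pos: [0.4591, -0.0041, 0.0296]
tcp_rot: [[0.173, 0.985, 0.003], [0.985, -0.173, -0.001], [0.0, 0.003, -1.0]]
contact_force: [-1.9, 0.4, 14.4]
opening: 0.0102
```

```bash
python3 - <<'E'
from h import *
im,d=capture("scene"); im2,d2=capture("top"); im3,_=capture("wrist")
np.savez("t1.npz",im=im2,d=d2)
a=cv2.resize(im[130:250,190:350],None,fx=2.5,fy=2.5); b=cv2.resize(im2[130:250,185:345],None,fx=2.5,fy=2.5)
c=cv2.resize(im3,(400,300))
o=np.vstack([np.hstack([a,b]),np.hstack([c,c*0])]); cv2.imwrite("pics/g1.png",o[...,::-1])
print(sense())
E
```

```text
{'clock': 4.0333, 'q': array([-1.69880719e-01,  3.56392991e-01, -6.48366762e-01,  5.62674583e-01,
        1.03930323e-04,  3.65520442e-03]), 'dq': array([ 1.62912469e-04,  3.06842928e-03, -3.01202778e-05, -1.64549187e-03,
       -4.13484765e-04, -9.56729795e-04]), 'effort': array([-2.30184593e-01, -3.24785364e+01,  1.67099512e+01, -1.11981578e+00,
       -2.58484867e-02,  2.47013770e-03]), 'eef_pos': array([ 0.45917248, -0.00405308,  0.02958902]), 'tcp_rot': array([[ 1.72665871e-01,  9.84974822e-01,  3.33115915e-03],
       [ 9.84980448e-01, -1.72665281e-01, -4.65958893e-04],
       [ 1.16217753e-04,  3.36158183e-03, -9.99994343e-01]]), 'contact_force': array([-2.13867913,  1.08393747, 14.26894068]), 'wrist_torque': array([0.11358802, 0.54017455, 0.00257563]), 'opening': 0.00984585447869798}
```

View pics/g1.png

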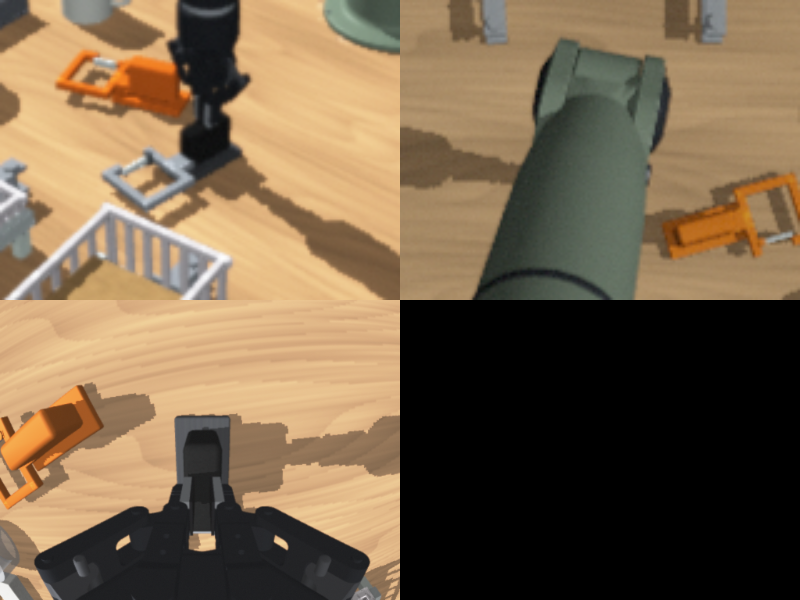

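The wrist and scene crops show the fingers around or on the black block, but the opening reads 10 mm, which was also the command. I'll command 0 to see whether the fingers stop on something.

{"name": "play_rows", "arguments": {"commands": [[[0, 0, -0.03], [0, 0, 0]], [[0, 0, -0.05], [0, 0, 0]], [[0, 0, -0.05], [0, 0, 0]], [[0, 0, -0.05], [0, 0, 0]]], "claw": 0}}

```text
clock: 4.37
eef_pos: [0.4577, -0.0039, 0.0327]
tcp_rot: [[0.173, 0.985, 0.0], [0.985, -0.173, -0.0], [0.0, 0.0, -1.0]]
contact_force: [-0.2, -0.0, 1.2]
opening: -0.0003
```

```bash
python3 - <<'E'
from h import *
f,c=K("scene"); 
im,d=capture("scene"); Q=cloud("scene",d); im3,_=capture("wrist")
a=cv2.resize(im[140:220,225:305],None,fx=5,fy=5,interpolation=cv2.INTER_CUBIC)
c=cv2.resize(im3[130:384,100:400],(472,400))
cv2.imwrite("pics/g2.png",np.hstack([a,np.clip(c.astype(int)*2,0,255).astype(np.uint8)])[...,::-1])
m=mark_of("scene","hook_grip"); print([(np.round(x["uv"],1),round(x["p"],2)) for x in m])
R=Q[165:205,255:295]; Cc=im[165:205,255:295].astype(int).max(-1)
for x0 in (.42,.44,.46,.48,.50):
  s=R[(R[...,0]>x0)&(R[...,0]<x0+.02)&(Cc<70)]; print(x0,len(s),s[:,2].max() if len(s) else 0)
E
```

```text
[(array([248.9, 158.3]), 0.97), (array([450. , 218.7]), 0.97), (array([275.3, 183.8]), 0.81)]
0.42 35 0.0658051655014528
0.44 106 0.12049297232390806
0.46 201 0.1490427978907062
0.48 129 0.06906240199741168
0.5 11 0.06460721554241579
```

View pics/g2.png

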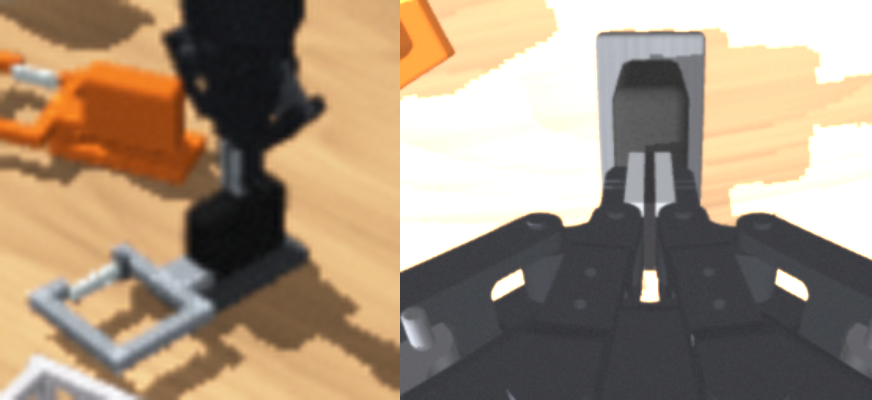

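The fingers closed on top of the block: the tips are at about z 64 mm while the pose reads 33 mm. I'll measure where the tips really are.

```bash
python3 - <<'E'
from h import *
np.set_printoptions(suppress=True,precision=4)
im,d=capture("scene"); Q=cloud("scene",d)
for v in range(164,184,2): print(v,[(tuple(np.round(Q[v,u]*1000).astype(int)),int(im[v,u].max())) for u in (269,271,273,275)])
E
```

```text
164 [((np.int64(468), np.int64(-11), np.int64(120)), 26), ((np.int64(471), np.int64(-1), np.int64(126)), 26), ((np.int64(474), np.int64(9), np.int64(133)), 25), ((np.int64(454), np.int64(1), np.int64(118)), 25)]
166 [((np.int64(467), np.int64(-12), np.int64(112)), 29), ((np.int64(471), np.int64(-1), np.int64(119)), 22), ((np.int64(474), np.int64(9), np.int64(125)), 22), ((np.int64(466), np.int64(11), np.int64(122)), 22)]
168 [((np.int64(468), np.int64(-12), np.int64(105)), 100), ((np.int64(472), np.int64(0), np.int64(113)), 36), ((np.int64(475), np.int64(10), np.int64(119)), 25), ((np.int64(474), np.int64(17), np.int64(121)), 23)]
170 [((np.int64(465), np.int64(-13), np.int64(95)), 98), ((np.int64(467), np.int64(-4), np.int64(100)), 80), ((np.int64(465), np.int64(2), np.int64(102)), 39), ((np.int64(462), np.int64(8), np.int64(103)), 22)]
172 [((np.int64(465), np.int64(-13), np.int64(87)), 82), ((np.int64(469), np.int64(-2), np.int64(94)), 92), ((np.int64(471), np.int64(7), np.int64(100)), 50), ((np.int64(466), np.int64(11), np.int64(99)), 20)]
174 [((np.int64(471), np.int64(-9), np.i
[... 296 characters left out ...]
.int64(4), np.int64(81)), 54), ((np.int64(461), np.int64(7), np.int64(79)), 24)]
178 [((np.int64(466), np.int64(-12), np.int64(65)), 43), ((np.int64(471), np.int64(-1), np.int64(73)), 64), ((np.int64(464), np.int64(2), np.int64(70)), 73), ((np.int64(454), np.int64(2), np.int64(64)), 26)]
180 [((np.int64(474), np.int64(-6), np.int64(65)), 27), ((np.int64(470), np.int64(-1), np.int64(64)), 26), ((np.int64(467), np.int64(4), np.int64(65)), 20), ((np.int64(459), np.int64(6), np.int64(61)), 20)]
182 [((np.int64(483), np.int64(1), np.int64(65)), 29), ((np.int64(480), np.int64(6), np.int64(66)), 20), ((np.int64(465), np.int64(3), np.int64(56)), 17), ((np.int64(460), np.int64(7), np.int64(54)), 17)]
```

Tips end near z 65 mm, so the real fingertips sit about 32 mm above the reported TCP height. x and y agree. I'll open, go about 32 mm deeper, and grip again.

{"name": "play_rows", "arguments": {"commands": [[[0, 0, -0.2], [0, 0, 0]], [[0, 0, -0.2], [0, 0, 0]], [[0, 0, -0.2], [0, 0, 0]], [[0, 0, -0.2], [0, 0, 0]], [[0, 0, -0.2], [0, 0, 0]], [[0, 0, -0.2], [0, 0, 0]], [[0, 0, -0.2], [0, 0, 0]]], "claw": 85}}

```text
clock: 5.15
eef_pos: [0.4571, -0.0037, 0.0521]
tcp_rot: [[0.172, 0.985, -0.001], [0.985, -0.172, 0.0], [-0.0, -0.001, -1.0]]
contact_force: [-0.6, 0.6, -0.2]
opening: 0.083
```

{"name": "play_rows", "arguments": {"commands": [[[0, 0, 0.2], [0, 0, 0]], [[0, 0, 0.35], [0, 0, 0]], [[0, 0, 0.46], [0, 0, 0]], [[0, 0, 0.54], [0, 0, 0]], [[0, 0, 0.58], [0, 0, 0]], [[0, 0, 0.58], [0, 0, 0]]]}}

```text
clock: 5.65
eef_pos: [0.4569, -0.0037, -0.0062]
tcp_rot: [[0.172, 0.985, -0.002], [0.985, -0.172, 0.0], [-0.0, -0.002, -1.0]]
contact_force: [0.5, 0.7, 0.8]
opening: 0.0849
```

{"name": "play_rows", "arguments": {"commands": [[[0, 0, 0], [0, 0, 0]], [[0, 0, 0], [0, 0, 0]], [[0, 0, 0], [0, 0, 0]], [[0, 0, 0], [0, 0, 0]], [[0, 0, 0], [0, 0, 0]], [[0, 0, 0], [0, 0, 0]], [[0, 0, 0], [0, 0, 0]], [[0, 0, 0], [0, 0, 0]]], "claw": 10, "force": 70}}

```text
clock: 6.32
eef_pos: [0.4581, -0.0036, -0.0049]
tcp_rot: [[0.172, 0.985, 0.001], [0.985, -0.172, 0.0], [0.0, 0.001, -1.0]]
contact_force: [-0.1, 2.0, 6.2]
opening: 0.0252
```

Gripped at 25 mm. Next: lift, turn to the basket's yaw and carry the hook to the left of the pin.

{"name": "play_rows", "arguments": {"commands": [[[0, 0, -0.2], [0, 0, 0]], [[0, 0, -0.4], [0, 0, -0.06]], [[0, 0, -0.6], [0, 0, -0.12]], [[0, 0, -0.6], [0, 0, -0.18]], [[0, 0, -0.6], [0, 0, -0.18]], [[0, 0, -0.6], [0, 0, -0.18]]]}}

```text
clock: 6.82
eef_pos: [0.4564, -0.0037, 0.0539]
tcp_rot: [[-0.094, 0.996, -0.002], [0.996, 0.094, 0.0], [0.0, -0.002, -1.0]]
contact_force: [-0.7, -0.1, -6.6]
opening: 0.0251
```

{"name": "play_rows", "arguments": {"commands": [[[0.3, 0.1, 0], [0, 0, 0]], [[0.6, 0.3, 0], [0, 0, 0]], [[0.95, 0.45, 0], [0, 0, 0]], [[0.95, 0.45, 0], [0, 0, 0]], [[0.95, 0.45, 0], [0, 0, 0]]]}}

```text
clock: 7.23
eef_pos: [0.4923, 0.0967, 0.0532]
tcp_rot: [[-0.098, 0.995, -0.003], [0.995, 0.098, -0.0], [-0.0, -0.003, -1.0]]
contact_force: [-1.1, -1.2, -5.6]
opening: 0.0251
```

{"name": "play_rows", "arguments": {"commands": [[[0.3, 0.1, 0], [0, 0, 0]], [[0.6, 0.3, 0], [0, 0, 0]], [[0.95, 0.5, 0], [0, 0, 0]], [[0.95, 0.5, 0], [0, 0, 0]], [[0.95, 0.5, 0], [0, 0, 0]], [[0.95, 0.5, 0], [0, 0, 0]]]}}

```text
clock: 7.73
eef_pos: [0.5319, 0.1933, 0.0531]
tcp_rot: [[-0.095, 0.995, -0.004], [0.995, 0.095, -0.002], [-0.001, -0.004, -1.0]]
contact_force: [-0.5, 0.3, -6.2]
opening: 0.0252
```

```bash
python3 - <<'E'
from h import *
np.set_printoptions(suppress=True,precision=4)
im,d=capture("top"); s,ds=capture("scene"); np.savez("t2.npz",im=im,d=d,s=s,ds=ds)
a=cv2.resize(im[100:200,170:270],None,fx=4,fy=4,interpolation=cv2.INTER_CUBIC)
b=cv2.resize(s[150:250,190:290],None,fx=4,fy=4,interpolation=cv2.INTER_CUBIC)
cv2.imwrite("pics/g3.png",np.hstack([a,b])[...,::-1]); x=sense(); print(x["eef_pos"],x["contact_force"],x["tcp_rot"])
E
```

```text
[0.5322 0.1929 0.0536] [-0.4358 -0.6427 -5.7717] [[-0.0945  0.9955 -0.0029]
 [ 0.9955  0.0945 -0.001 ]
 [-0.0008 -0.003  -1.    ]]
```

View pics/g3.png

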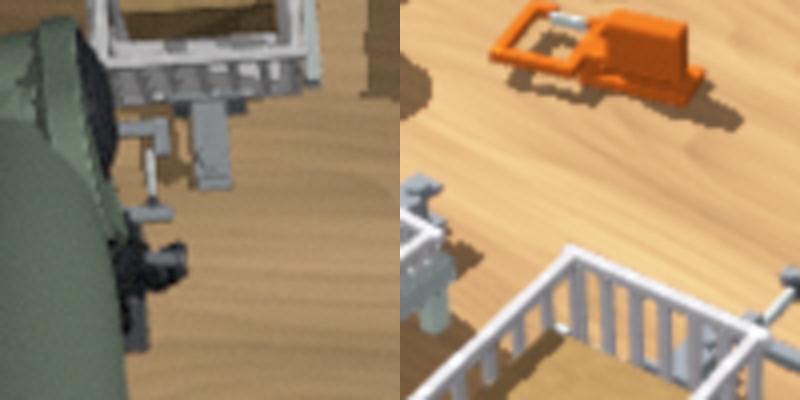

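The top view shows the lip at crop px (125–168, 120–150), left of the tongue at (190–230, 100–190), still raised. I'll measure the lip against the pin.

```bash
python3 - <<'E'
from h import *
np.set_printoptions(suppress=True,precision=4)
z=np.load("t2.npz"); P=cloud("top",z["d"])
R=P[122:158,196:222]; q=R[(R[...,2]>.06)&(R[...,2]<.105)]
print(np.median(q[:,2]),q.max(0),q.min(0))
x=sense(); c,s=np.cos(np.radians(5.5)),np.sin(np.radians(5.5)); M=np.array([[c,s],[-s,c]])
h=(q[:,:2]-x["eef_pos"][:2])@M.T*1000
for a,b in((100,145),(50,75)):
    t=h[(h[:,0]>a)&(h[:,0]<b)&(h[:,1]<-20)]; print(len(t),np.percentile(t,[1,5,95,99],axis=0).T)
for p in([.650,.1255],):print("pin in hook(TCP)",M@(np.array(p)-x["eef_pos"][:2])*1000)
E
```

```text
0.08176384364891501 [0.6998 0.2023 0.0908] [0.5847 0.1309 0.062 ]
72 [[101.2013 104.6632 131.9844 133.45  ]
 [-48.9528 -48.5849 -22.5744 -21.8142]]
53 [[ 50.8694  53.0453  68.0837  71.1126]
 [-48.9881 -48.7547 -22.067  -20.9811]]
pin in hook(TCP) [110.8073 -78.3551]
```

The hook frame matches the TCP frame to about 1 mm. Now move 21 mm forward and lower to about 3 mm above the bench.

{"name": "play_rows", "arguments": {"commands": [[[0, 0.21, 0], [0, 0, 0]], [[0, 0.21, 0.2], [0, 0, 0]], [[0, 0.21, 0.4], [0, 0, 0]], [[0, 0.21, 0.53], [0, 0, 0]], [[0, 0.21, 0.55], [0, 0, 0]], [[0, 0.21, 0.55], [0, 0, 0]]]}}

```text
clock: 8.33
eef_pos: [0.5534, 0.1951, -0.0011]
tcp_rot: [[-0.095, 0.995, -0.003], [0.996, 0.095, -0.001], [-0.001, -0.003, -1.0]]
contact_force: [0.5, -0.4, -6.3]
opening: 0.025
```

```bash
python3 - <<'E'
from h import *
np.set_printoptions(suppress=True,precision=4)
im,d=capture("top"); P=cloud("top",d); x=sense(); print(x["eef_pos"],x["contact_force"],x["tcp_rot"])
th=np.arctan2(-x["tcp_rot"][0][0],x["tcp_rot"][1][0]); print(np.degrees(th)); c,s=np.cos(th),np.sin(th); M=np.array([[c,s],[-s,c]])
R=P[118:160,190:240]; h=np.dstack([(R[...,:2]-x["eef_pos"][:2])@M.T*1000,R[...,2]*1000]).reshape(-1,3)
t=h[(h[:,2]>38)&(h[:,2]<50)&(h[:,1]<-55)&(h[:,1]>-110)&(h[:,0]<120)]; print("tongue",len(t),np.percentile(t,[1,50,99],axis=0))
t=h[(h[:,2]>20)&(h[:,2]<36)&(h[:,1]>-55)]; print("hook",len(t),np.percentile(t,[1,50,99],axis=0))
cv2.imwrite("pics/g4.png",cv2.resize(im[100:190,170:270],None,fx=5,fy=5,interpolation=cv2.INTER_CUBIC)[...,::-1])
E
```

```text
[ 0.5542  0.1955 -0.0003] [ 0.3277  0.0959 -6.0328] [[-0.0951  0.9955 -0.001 ]
 [ 0.9955  0.0951 -0.0004]
 [-0.0003 -0.001  -1.    ]]
5.456918851516408
tongue 105 [[ 74.7401 -91.1096  38.2944]
 [ 99.1232 -78.0637  44.4854]
 [119.4898 -65.9116  49.725 ]]
hook 110 [[ 54.3405 -52.2397  22.0507]
 [114.1699 -36.0846  33.1286]
 [166.2092 -12.5693  35.8198]]
```

View pics/g4.png

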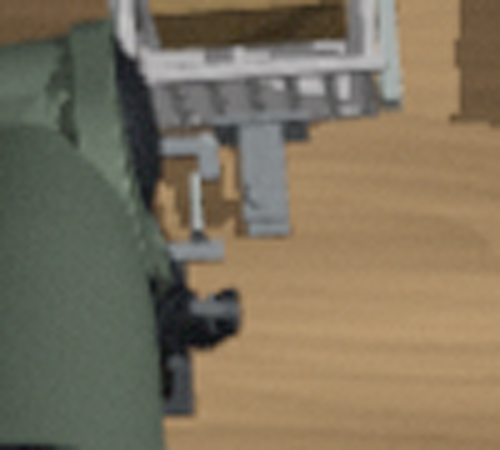

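The crop shows the lip and mouth at (160–220, 135–260), aligned with the tongue end, which puts the pin at hook (90, -78). Now slide toward -y.

{"name": "play_rows", "arguments": {"commands": [[[-0.2, 0, 0], [0, 0, 0]], [[-0.4, 0, 0], [0, 0, 0]], [[-0.55, 0, 0], [0, 0, 0]], [[-0.7, 0, 0], [0, 0, 0]], [[-0.8, 0, 0], [0, 0, 0]], [[-0.85, 0, 0], [0, 0, 0]], [[-0.88, 0, 0], [0, 0, 0]], [[-0.9, 0, 0], [0, 0, 0]], [[-0.9, 0, 0], [0, 0, 0]]]}}

```text
clock: 9.13
eef_pos: [0.5638, 0.1069, -0.0001]
tcp_rot: [[-0.096, 0.995, 0.001], [0.995, 0.096, 0.0], [0.0, 0.001, -1.0]]
contact_force: [0.4, -0.3, -5.3]
opening: 0.0255
```

{"name": "play_rows", "arguments": {"commands": [[[-0.02, 0, 0], [0, 0, 0]], [[-0.03, 0, 0], [0, 0, 0]], [[-0.04, 0, 0], [0, 0, 0]], [[-0.05, 0, 0], [0, 0, 0]], [[-0.05, 0, 0], [0, 0, 0]], [[-0.05, 0, 0], [0, 0, 0]]]}}

```text
clock: 9.63
eef_pos: [0.5638, 0.102, -0.0005]
tcp_rot: [[-0.097, 0.995, -0.0], [0.995, 0.097, 0.0], [0.0, -0.0, -1.0]]
contact_force: [-1.0, -0.3, -5.5]
opening: 0.0253
```

{"name": "play_rows", "arguments": {"commands": [[[-0.02, 0, 0], [0, 0, 0]], [[-0.03, 0, 0], [0, 0, 0]], [[-0.04, 0, 0], [0, 0, 0]], [[-0.04, 0, 0], [0, 0, 0]]]}}

```text
clock: 9.97
eef_pos: [0.5643, 0.0977, -0.0004]
tcp_rot: [[-0.096, 0.995, 0.0], [0.995, 0.096, -0.0], [-0.0, 0.0, -1.0]]
contact_force: [-0.5, -0.4, -5.5]
opening: 0.025
```

```bash
python3 - <<'E'
from h import *
im,d=capture("top"); s,ds=capture("scene"); w,_=capture("wrist"); x=sense(); print(x["eef_pos"],x["contact_force"],x["wrist_torque"])
a=cv2.resize(im[110:185,190:290],None,fx=4,fy=4,interpolation=cv2.INTER_CUBIC)
b=cv2.resize(s[170:245,200:300],None,fx=4,fy=4,interpolation=cv2.INTER_CUBIC)
c=cv2.resize(w,(400,300)); e=cv2.resize(w[284:384,190:323],(400,300),interpolation=cv2.INTER_CUBIC)
cv2.imwrite("pics/g5.png",np.vstack([np.hstack([a,b]),np.hstack([c,e])])[...,::-1])
E
```

```text
[ 5.64254542e-01  9.79293009e-02 -4.24854918e-04] [-1.32641470e-03 -3.86719171e-01 -6.55402192e+00] [-0.03566779  0.13057309 -0.04670781]
```

View pics/g5.png

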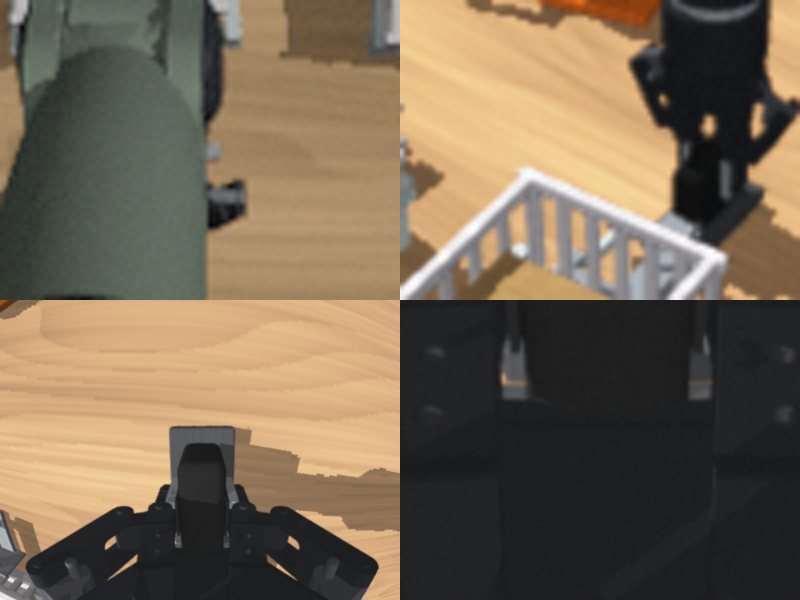

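The arm hides the head in every view and the grip looks unchanged. There is no side force yet, so I'll creep on until the spine touches.

{"name": "play_rows", "arguments": {"commands": [[[-0.01, 0, 0], [0, 0, 0]], [[-0.02, 0, 0], [0, 0, 0]], [[-0.03, 0, 0], [0, 0, 0]], [[-0.03, 0, 0], [0, 0, 0]], [[-0.03, 0, 0], [0, 0, 0]]]}}

```text
clock: 10.53
eef_pos: [0.5646, 0.0965, -0.0005]
tcp_rot: [[-0.098, 0.995, 0.0], [0.995, 0.098, 0.003], [0.003, 0.0, -1.0]]
contact_force: [0.3, 4.6, -6.3]
opening: 0.025
```

A +y force of 4.6 N with the pin at about hook y = 20 means the spine is on the pin, so the latch should have sprung shut. I'll back off 7 mm sideways, wait, then pull.

{"name": "play_rows", "arguments": {"commands": [[[0.04, 0, 0], [0, 0, 0]], [[0.08, 0, 0], [0, 0, 0]], [[0.08, 0, 0], [0, 0, 0]], [[0.08, 0, 0], [0, 0, 0]], [[0.08, 0, 0], [0, 0, 0]]]}}

```text
clock: 10.95
eef_pos: [0.5638, 0.1027, -0.0004]
tcp_rot: [[-0.096, 0.995, 0.0], [0.995, 0.096, -0.001], [-0.001, 0.0, -1.0]]
contact_force: [-0.1, -0.6, -6.8]
opening: 0.0249
```

{"name": "play_rows", "arguments": {"commands": [[[0, -0.06, 0], [0, 0, 0]], [[0, -0.12, 0], [0, 0, 0]], [[0, -0.17, 0], [0, 0, 0]], [[0, -0.22, 0], [0, 0, 0]], [[0, -0.27, 0], [0, 0, 0]], [[0, -0.32, 0], [0, 0, 0]], [[0, -0.36, 0], [0, 0, 0]], [[0, -0.4, 0], [0, 0, 0]]]}}

```text
clock: 11.62
eef_pos: [0.5244, 0.099, -0.0001]
tcp_rot: [[-0.096, 0.995, 0.001], [0.995, 0.096, -0.0], [-0.0, 0.001, -1.0]]
contact_force: [2.8, 0.4, -7.0]
opening: 0.0249
```

{"name": "play_rows", "arguments": {"commands": [[[0, -0.06, 0], [0, 0, 0]], [[0, -0.12, 0], [0, 0, 0]], [[0, -0.18, 0], [0, 0, 0]], [[0, -0.24, 0], [0, 0, 0]], [[0, -0.3, 0], [0, 0, 0]], [[0, -0.36, 0], [0, 0, 0]], [[0, -0.42, 0], [0, 0, 0]], [[0, -0.48, 0], [0, 0, 0]], [[0, -0.54, 0], [0, 0, 0]], [[0, -0.6, 0], [0, 0, 0]]]}}

```text
clock: 12.45
eef_pos: [0.4639, 0.0932, -0.0003]
tcp_rot: [[-0.096, 0.995, 0.0], [0.995, 0.096, -0.0], [-0.0, 0.0, -1.0]]
contact_force: [3.1, -0.7, -6.0]
opening: 0.0246
```

{"name": "play_rows", "arguments": {"commands": [[[0, -0.03, 0], [0, 0, 0]], [[0, -0.06, 0], [0, 0, 0]], [[0, -0.09, 0], [0, 0, 0]], [[0, -0.11, 0], [0, 0, 0]], [[0, -0.12, 0], [0, 0, 0]], [[0, -0.12, 0], [0, 0, 0]]]}}

```text
clock: 12.95
eef_pos: [0.4519, 0.0922, -0.0005]
tcp_rot: [[-0.097, 0.995, -0.001], [0.995, 0.097, 0.0], [0.0, -0.001, -1.0]]
contact_force: [1.9, -0.2, -5.4]
opening: 0.025
```

{"name": "play_rows", "arguments": {"commands": [[[0, -0.02, 0], [0, 0, 0]], [[0, -0.04, 0], [0, 0, 0]], [[0, -0.05, 0], [0, 0, 0]], [[0, -0.06, 0], [0, 0, 0]], [[0, -0.06, 0], [0, 0, 0]]]}}

```text
clock: 13.37
eef_pos: [0.446, 0.0915, -0.0005]
tcp_rot: [[-0.097, 0.995, -0.0], [0.995, 0.097, -0.0], [0.0, -0.0, -1.0]]
contact_force: [1.9, -0.3, -4.9]
opening: 0.0251
```

{"name": "play_rows", "arguments": {"commands": [[[0, -0.01, 0], [0, 0, 0]], [[0, -0.02, 0], [0, 0, 0]], [[0, -0.03, 0], [0, 0, 0]], [[0, -0.03, 0], [0, 0, 0]], [[0, -0.03, 0], [0, 0, 0]]]}}

```text
clock: 13.78
eef_pos: [0.443, 0.0912, -0.0005]
tcp_rot: [[-0.097, 0.995, -0.001], [0.995, 0.097, -0.0], [0.0, -0.001, -1.0]]
contact_force: [2.4, 0.7, -5.4]
opening: 0.0249
```

{"name": "play_rows", "arguments": {"commands": [[[0, -0.01, 0], [0, 0, 0]], [[0, -0.02, 0], [0, 0, 0]], [[0, -0.03, 0], [0, 0, 0]], [[0, -0.03, 0], [0, 0, 0]], [[0, -0.03, 0], [0, 0, 0]]]}}

```text
clock: 14.2
eef_pos: [0.4413, 0.0911, -0.0003]
tcp_rot: [[-0.097, 0.995, 0.002], [0.995, 0.097, 0.0], [0.0, 0.002, -1.0]]
contact_force: [5.7, 1.5, -8.7]
opening: 0.025
```

{"name": "play_rows", "arguments": {"commands": [[[0, -0.01, 0], [0, 0, 0]], [[0, -0.02, 0], [0, 0, 0]], [[0, -0.03, 0], [0, 0, 0]], [[0, -0.03, 0], [0, 0, 0]], [[0, -0.03, 0], [0, 0, 0]]]}}

```text
clock: 14.62
eef_pos: [0.4415, 0.0911, 0.0003]
tcp_rot: [[-0.096, 0.995, 0.007], [0.995, 0.096, 0.001], [0.0, 0.007, -1.0]]
contact_force: [9.9, 1.6, -11.1]
opening: 0.0255
```

The stop is reached: force rises to 10 N and x no longer moves. Now relax, lower to the bench, release and retreat upward.

{"name": "play_rows", "arguments": {"commands": [[[0, 0.04, 0.0], [0, 0, 0]], [[0, 0.05, 0.02], [0, 0, 0]], [[0, 0.05, 0.04], [0, 0, 0]], [[0, 0.05, 0.05], [0, 0, 0]], [[0, 0.05, 0.05], [0, 0, 0]], [[0, 0.05, 0.05], [0, 0, 0]]]}}

```text
clock: 15.12
eef_pos: [0.4431, 0.0913, -0.0045]
tcp_rot: [[-0.097, 0.995, 0.002], [0.995, 0.097, 0.0], [0.0, 0.002, -1.0]]
contact_force: [0.8, 0.2, 5.6]
opening: 0.0252
```

{"name": "play_rows", "arguments": {"commands": [[[0, 0, 0], [0, 0, 0]], [[0, 0, 0], [0, 0, 0]], [[0, 0, 0], [0, 0, 0]], [[0, 0, 0], [0, 0, 0]], [[0, 0, 0], [0, 0, 0]], [[0, 0, 0], [0, 0, 0]], [[0, 0, 0], [0, 0, 0]], [[0, 0, 0], [0, 0, 0]]], "claw": 80}}

```text
clock: 15.78
eef_pos: [0.4422, 0.0912, -0.0055]
tcp_rot: [[-0.097, 0.995, -0.0], [0.995, 0.097, -0.0], [-0.0, -0.0, -1.0]]
contact_force: [-0.3, -1.1, 0.5]
opening: 0.0801
```

{"name": "play_rows", "arguments": {"commands": [[[0, 0, -0.15], [0, 0, 0]], [[0, 0, -0.4], [0, 0, 0]], [[0, 0, -0.7], [0, 0, 0]], [[0, 0, -1], [0, 0, 0]], [[0, 0, -1], [0, 0, 0]]]}}

```text
clock: 16.2
eef_pos: [0.4461, 0.0914, 0.0994]
tcp_rot: [[-0.097, 0.995, 0.008], [0.995, 0.097, 0.0], [-0.0, 0.008, -1.0]]
contact_force: [1.2, 0.5, -0.3]
opening: 0.0801
```

{"name": "play_rows", "arguments": {"commands": [[[0, -0.3, -0.3], [0, 0, 0]], [[0, -0.6, -0.6], [0, 0, 0]], [[0.4, -0.9, -0.8], [0, 0, 0]], [[0.8, -0.9, -0.8], [0, 0, 0]], [[0.8, -0.9, -0.8], [0, 0, 0]], [[0.8, -0.9, -0.8], [0, 0, 0]]]}}

```text
clock: 16.7
eef_pos: [0.3446, 0.164, 0.175]
tcp_rot: [[-0.101, 0.995, 0.001], [0.995, 0.101, 0.001], [0.001, 0.002, -1.0]]
contact_force: [-0.1, -1.3, -1.1]
opening: 0.0798
```

```bash
python3 - <<'E'
from h import *
np.set_printoptions(suppress=True,precision=4)
im,d=capture("top"); s,ds=capture("scene"); x=sense(); print(x["clock"],x["eef_pos"],x["contact_force"])
np.savez("t3.npz",im=im,d=d)
a=cv2.resize(im[105:205,185:285],None,fx=4,fy=4,interpolation=cv2.INTER_CUBIC)
b=cv2.resize(s[140:240,200:300],None,fx=4,fy=4,interpolation=cv2.INTER_CUBIC)
cv2.imwrite("pics/g6.png",np.hstack([a,b])[...,::-1])
P=cloud("top",d); B=P[15:175,180:260]; q=B[(B[...,2]>.122)&(B[...,2]<.14)&(B[...,0]>.5)]; print("rim",cv2.minAreaRect((q[:,:2]*1000).astype(np.float32)))
E
```

```text
16.8 [0.345  0.162  0.1742] [ 0.2132  0.2863 -0.8464]
rim ((749.1098022460938, 135.7058868408203), (295.9058532714844, 159.23672485351562), 5.468193531036377)
```

View pics/g6.png

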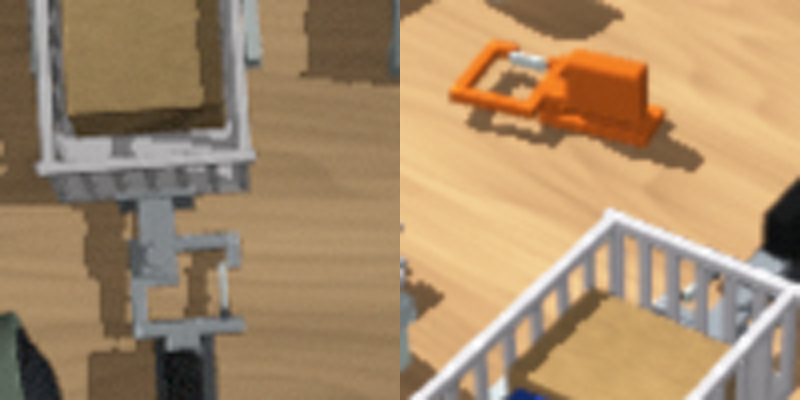

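The top crop shows the tongue over the hook with its end at px (155,285), and the head around the pin. The latch bar lies straight across the mouth at (223,290), so it is shut. The rim moved about 96 mm, and the stop was felt. One last check that the hook is flat and the shallow basket shut, then I'll hand in.

```bash
python3 - <<'E'
from h import *
np.set_printoptions(suppress=True,precision=4)
im,d=capture("top"); P=cloud("top",d)
R=P[175:215,215:245]; C=im[175:215,215:245].astype(int)
q=R[(R[...,2]>.045)&(R[...,2]<.08)&(C.max(-1)<70)]; A=np.c_[q[:,:2],np.ones(len(q))]
t=q[q[:,2]>.058]; print("grip",len(t),t.mean(0),np.linalg.lstsq(np.c_[t[:,:2]-t[:,:2].mean(0),np.ones(len(t))],t[:,2],rcond=None)[0])
o=cloud("top",np.load("top0.npz")["d"])
for n,p in(("before",o),("after",P)):
    B=p[15:135,275:345]; q=B[(B[...,2]>.066)&(B[...,2]<.09)]; print("shallow",n,cv2.minAreaRect((q[:,:2]*1000).astype(np.float32))[0],q[:,0].min())
ok=len(t)>20 and abs(t[:,2].mean()-.064)<.006
if ok: print(close_job(), sense()["clock"])
E
```

```text
grip 175 [0.4444 0.0902 0.064 ] [-0.0139  0.0597  0.064 ]
shallow before (854.3668212890625, -152.1190643310547) 0.7062849976982062
shallow after (854.6770629882812, -151.89697265625) 0.7049643925852574
the job is handed in; nothing more can be done
the job is handed in; nothing more can be done
```

The steel hook is coupled to the deep basket's pin, the basket is drawn out to its stop, and the hook is released. The job was handed in at about 17 s of the 42 s allowed, with no verdict reported.

**What I did:** I pushed the hook sideways onto the pin until its spine pressed on it (4.6 N), then pulled until the stop. There the force rose to about 10 N with no further movement. I then lowered the hook to the bench, let go and moved the arm clear.

**What went wrong:** The first grasp closed on top of the grip block, pressing with about 14 N. The real fingertips sat about 32 mm above the reported height. I went 32 mm deeper and the second grasp held.

**Last checks:**
- **Basket:** the rim moved about 96 mm. It may have started up to 10 mm out, so this fits the stop.
- **Latch:** it lies straight across the mouth in the last picture. I judged it by eye and did not measure its angle. The head was hidden by the arm while the pin went in, so I inferred then that it had shut.
- **Hook:** the grip top is at 64.0 mm with a fitted slope of about 0.06 rad, so it lies flat on the bench.
- **Shallow basket:** its measured position changed by less than 1.5 mm.
- **Other things on the bench:** I did not measure them at the end, but the arm's path kept clear of them.

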